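Vent the cap of a keyed bottle for the autoclave

ROBOT

A 6-joint arm with a two-finger parallel gripper is mounted at the origin on a cart in front of the work surface, level with it; the furniture and walls round the work are solid. World frame = base frame: x ahead of the robot, y to its left, z up, the work surface at z = 0. Lengths are in m, angles in rad, forces in N, time in s.
With the tool pointing down it reaches from about 0.275 to 0.75 m from the base axis. Payload 10.2 kg.
Tool frame: the origin (TCP) lies between the finger pads; the fingertips stand 25 mm ahead of it and the grasp point (between the pads) lies 6 mm ahead of it (manip.tips_ahead is the distance from the TCP to the fingertips, in m); z points along the fingers, y is the line along which they close (so a half turn about z gives the same grasp; the last joint's range is limited). The gripper opens to 85 mm and grips with 20 to 120 N. Pads are 22 mm wide; open, the fingers measure 114 mm over their backs; the gripper's body (76 mm by 85 mm) begins 54 mm behind the grasp point. The pads swing forward as they close: fully open they stand 13 mm farther back than shut.
Start: joints at [1.019, 0.313, 1.498, -0, 1.331, -0.223], TCP at [0.17, 0.497, 0.256] pointing down, gripper open.
Joint ranges: [-2.94, 2.94], [-0.97, 2.17], [0.19, 2.56], [-1.23, 4.37], [0.02, 3.11], [-2.88, 2.88]. Speed limits (rad/s): [2.39, 2.39, 3.01, 3.14, 3.14, 3.14].

INTERFACE

Orientations are given as a unit quaternion [w, x, y, z].
In Python, from cell import manip, snapshot, camera_model, job_done, spot_in, mark_of gives the robot as it stands. The module is installed in compiled form; this text tells all that it offers.
- The arm moves only by the tool step_arm, never from a script. Its argument "motion" is one flat list of numbers, 7 for each row, row after row: the shift along the tool's x, y, z in cm, then the turn, a rotation vector about the tool's x, y, z in rad, then the finger opening in cm, from 0 to 8.54. In form: [dx, dy, dz, ax, ay, az, gripper, dx, dy, dz, ax, ay, az, gripper, ...]. A call has 1 to 10 rows; each row is the pose to reach, as a shift and turn from the pose commanded when the call began, along the tool's axes at that moment; what a row does not reach only later rows make up. A row lasts 1/12 s, in which the tool goes at most 41.7 mm and 7.16 degrees, less where a joint would pass 70% of its speed; a pose out of reach is approached as far as the arm can. A call with a gripper value outside its range is refused whole. The fingers move at their own pace and stop on an object; "squeeze" is the grip in N (left out, the last holds). Time passes only in rows, so rows that repeat a pose let the fingers close. It gives the time, the measured TCP pose, the force, the opening and the grip force at its end, in the units of the state.
- manip.observe(): the state, without advancing time (a new reading comes with each control period).
- snapshot(name): name is "side" or "top"; returns the picture (480x640x3 uint8, red, green, blue); there is no depth.
- camera_model(name): a dict with "fx", "fy", "cx", "cy" (pixels), "cam_to_world" (4x4, takes a point from camera to world coordinates). Camera axes: x right, y down, z forward; pixel columns grow to the right and rows downward; lengths in m; the calibration is good to about 2 mm. A picture is of the moment at which its call begins. camera_model takes no time and is no camera call.
- job_done(): hands the job in; it is judged then, once.
Trained networks look in the newest picture that a camera, given by its name, has taken for a name from the list of things; names that differ only in an ending like _2 or _b are one class to them, and where a whole thing is asked for, a point or a joint stands for the part that bears it (a point fixed in the world has none). Each returns a list of dicts, best first, with "p" (0 to 1); they miss things now and then, are a little off and sometimes report something else, mostly with a low value. They report only what shows in the picture. A call takes as long as a camera call. They do not tell look-alikes from the thing itself.
- spot_in(label, camera): "centre" ([x, y, z] in m, in world coordinates, good to about 4 mm: the middle of the surface that is visible of it).
- mark_of(label, camera): "centre" ([x, y, z] in m, in world coordinates, good to about 4 mm: a listed point, or the origin of a listed thing).
The state is a dict: "time_s": time; "qpos": joint angles; "joint_vel": joint speeds; "joint_torque": joint torques, N m; "tool_pos": TCP position; "eef_rot": TCP orientation; "ft_force": force on the tool from outside, world axes, zero at the start; "ft_torque": the same for the moment, N m; "grip_width": finger opening in m; "grip_force": force on a finger pad.
Only numpy, scipy, OpenCV 4.12 (cv2) and the standard library are available. Lean on these libraries where they do the work, as an engineer would, in place of code of your own. Each camera call takes 0.05 s, during which the arm holds its last target. There are 200 camera calls.

TASK

Get the amber bottle with the knurled black screw cap ready for the autoclave: keep it upright, turn it so that the rib on its side faces the slot marked by the arrow on the holder, and set it fully down into the holder. Only then screw its black cap on clockwise until it bottoms out, and back it off a quarter turn so that it can vent. Finish with the gripper still holding the cap there (do not let go at the end, so that it cannot creep while it is taped), with the bottle still fully seated, and leave the other things on the bench where they are.

Things in the scene. Friction and masses are not known exactly. Their poses are not given: they have to be found in the camera images.
- bottle: Amber glass bottle, loose, upright, body diameter 55 mm, 111 mm tall with the cap home, 0.2 to 0.4 kg. Origin: centre of its underside; z up along its axis. Foot chamfered 4 mm; body straight up to 58 mm, then the shoulder slopes in to 16.5 mm radius at 73 mm; above 80 mm there is only the cap. It may be lifted and carried by its cap.
- bottle_rib (a point): Middle of the key rib on the bottle's -x side: vertical, round-ended, 8 mm wide, standing out to 36.5 mm from the bottle's axis, from 6 to 34 mm above its underside. This point: on the rib's outer face, 20 mm above the underside.
- holder: Grey plastic bottle holder screwed to the bench (does not move): round flange 100 mm across, 6 mm thick, carrying a slotted cup, inner diameter 59 mm, outer 70 mm, rim 34 mm above the bench. Origin: centre of its underside, z up; slot on its -x side. A seated bottle stands on the flange: same axis, its origin 6 mm above this one, its x axis along the holder's with about 0.07 rad play either way.
- holder_slot (a point): The slot in the holder's cup: vertical, 12 mm wide, open at the top and down to the flange. A raised steel arrow on the flange points in at it. This point: mid width, mid wall (32 mm from the axis), at rim height. The rib in the slot keeps the bottle from turning; the bottle cannot go down with the rib anywhere else.
- cap_shell: Black knurled screw cap on the bottle, 38 mm diameter (39 over the knurl), 29 mm tall. Origin: centre of its lower edge, 82 mm above the bottle's underside when home; z up; it rises 3 mm per turn unscrewed. Already started on its thread; it cannot come off in this range. A small raised rib on its flat top runs from near the centre to the edge on its own -x side and shows how far it has turned.
- cap (a joint): How far the cap is unscrewed from its home stop, rad: 0 = bottomed out, 1.57 = backed off a quarter turn. Grows counter-clockwise seen from above (right-hand thread: clockwise tightens). Starts at 1.6 to 2.6. The thread drags with about 0.06 N m; at 0 it meets a hard stop, where the torque rises or the fingers slip round.
- petri_0: Bystander: clear round petri dish with lid, 58 mm across, 16 mm tall, loose; leave it. Origin: centre of its underside.
- timer: Bystander: white bench timer, 62x66x17 mm, loose; leave it. Origin: centre of its underside.
- dropper_1: Bystander: small amber dropper bottle with a white nozzle, 30 mm across, 84 mm tall, loose; leave it. Origin: centre of its underside.
- slide_box: Bystander: green slide box, 34x87x35 mm, loose; leave it. Origin: centre of its underside.
- weigh_boat: Bystander: white weighing boat, 60x60x10 mm, loose; leave it. Origin: centre of its underside.
- marker_0: Bystander: slim black felt marker lying down, 13x124x15 mm, loose; leave it. Origin: centre of its underside.
Things that resemble listed ones, but are neither listed nor needed, are in the scene too. What is shaped like the bottle but blue is not meant.

How it is judged:
On the way, in this order (a step that is already met when the one before it is completed fails the run):
1. the bottle is seated in the holder, rib in the slot (horizontal distance between bottle and holder below 0.005 m and z of bottle in the frame of holder below 0.0095 m and angle between the x axis of bottle and the x axis of holder, either way round below 0.2 rad and angle between bottle's own z axis and vertical below 0.08 rad), for 0.2 s.
2. the cap is screwed home to its stop with the bottle seated (all of step 1 and value of joint cap below 0.08 rad), for 0.1 s.
3. the cap is backed off about a quarter turn (all of step 1 and value of joint cap between 1.27 and 1.87 rad), for 0.2 s.
At the end, for the whole second after the job is handed in: The bottle stands fully down in the holder (within 5 mm of its axis, at most 3.5 mm above its seat, rib in the slot, upright), the cap has been home and is now unscrewed 1.57 +/- 0.3 rad and still, and the fingers hold the cap with more than 2 N (all of step 3 and contact force between the fingers and cap_shell above 2 N and velocity of joint cap between -0.1 and 0.1 rad/s); the arm keeps its last pose, push and grip.
It fails at once if the bottle is tipped over (angle between bottle's own z axis and vertical above 0.6 rad).
It fails at once if a bystander (petri dish, timer, dropper bottle, slide box, weighing boat or marker) is displaced by more than 30 mm (distance of any of petri_0, timer, dropper_1, slide_box, weigh_boat, marker_0 from where it was at the start of the episode above 0.03 m).
It fails at once if the dropper bottle is tipped over (angle between dropper_1's own z axis and vertical above 0.5 rad).
It also fails if it takes over 61 s, if anything falls off the work surface, if the arm or the gripper's body presses on something with over 40 N, if the wrist force passes 120 N, or if a joint passes its speed limit or range.

## Working session

There is one attempt and no reset: what is moved stays moved. The work goes in short steps, Python scripts to look and compute and a tool call to move; the robot and the scene stay as the last step left them, time stands still between calls to the robot, and variables do not carry over. Pictures are saved under pics/ and viewed, at most 10 in all, crops included, and the job is handed in when it is done.

Besides the shell and the picture viewer there is one more tool, called after "Request:" as name(argument=value, ...), one argument or row to a line, values as JSON. step_arm: Moves the arm, as the interface text tells. Its arguments: {"type":"object","properties":{"motion":{"type":"array","items":{"type":"number"}},"squeeze":{"type":"number"}},"required":["motion"]}

```bash
mkdir -p pics; python3 - <<'E'
from cell import *
import cv2,numpy as np
for n in("top","side"):
    im=snapshot(n); cv2.imwrite(f"pics/{n}0.png",im[:,:,::-1])
    c=camera_model(n); print(n,c["fx"],c["cx"],c["cy"],np.round(c["cam_to_world"],3).tolist())
    for l in("bottle","bottle_rib","holder","holder_slot","cap_shell"):
        print(l,[(np.round(d["centre"],3).tolist(),round(d["p"],2)) for d in mark_of(l,n)])
s=manip.observe();print(s["time_s"],s["tool_pos"],s["eef_rot"],manip.tips_ahead)
E
```

```text
top 589.9658856841402 317.6838989529552 240.20587803557535 [[0.015, -0.994, 0.11, 0.409], [-1.0, -0.016, -0.007, -0.013], [0.009, -0.11, -0.994, 1.373], [0.0, 0.0, 0.0, 1.0]]
bottle [([0.51, 0.167, -0.001], 0.87), ([0.399, 0.159, -0.002], 0.64)]
bottle_rib [([0.478, 0.192, 0.02], 0.91), ([0.642, 0.244, -0.004], 0.74), ([0.612, 0.024, 0.001], 0.56)]
holder []
holder_slot [([0.491, -0.179, 0.038], 0.92)]
cap_shell [([0.509, 0.166, 0.082], 0.77), ([0.394, 0.16, 0.082], 0.71), ([0.466, 0.367, 0.003], 0.53)]
side 440.28980479502866 315.5295638943437 243.56154014659916 [[-0.997, 0.051, -0.058, 0.581], [0.077, 0.625, -0.777, 0.764], [-0.004, -0.779, -0.627, 0.718], [0.0, 0.0, 0.0, 1.0]]
bottle [([0.398, 0.162, 0.002], 0.86), ([0.513, 0.17, 0.001], 0.6)]
bottle_rib [([0.43, 0.156, 0.021], 0.88), ([0.482, 0.191, 0.018], 0.83), ([0.523, -0.175, 0.002], 0.16)]
holder [([0.525, -0.172, 0.006], 0.88)]
holder_slot [([0.489, -0.177, 0.035], 0.91), ([0.61, 0.023, 0.003], 0.28)]
cap_shell [([0.4, 0.168, 0.084], 0.73), ([0.512, 0.171, 0.083], 0.64)]
0.6 [0.16954668 0.49686771 0.25626745] [-2.31698022e-05  1.63669255e-01  9.86515267e-01 -3.86410894e-05] 0.025
```

View pics/top0.png

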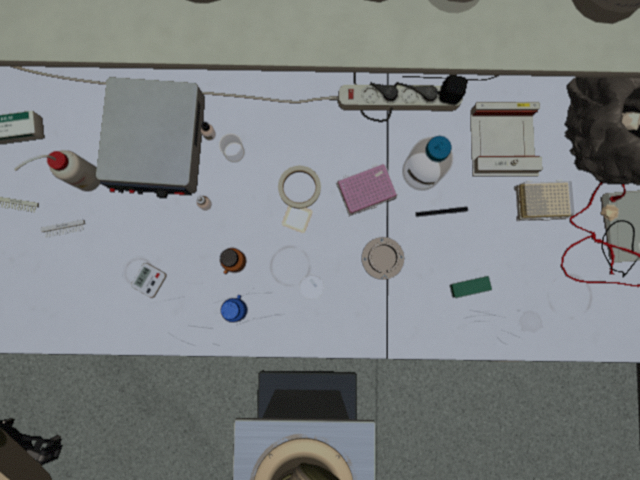

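View pics/side0.png

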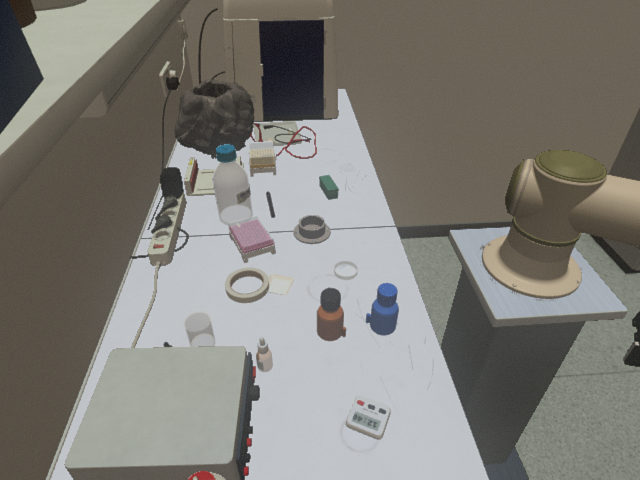

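```bash
cat > h.py <<'E'
from cell import *
import numpy as np, cv2
def med(label,near,n=3,tol=.04,cams=("top","side")):
    out={}
    for c in cams:
        P=[]
        for _ in range(n):
            snapshot(c)
            P+=[d["centre"] for d in mark_of(label,c) if np.linalg.norm(np.array(d["centre"])-near)<tol]
        out[c]=np.round(np.mean(P,0),4).tolist() if P else None
        print(label,c,len(P),out[c],np.round(np.std(P,0),4) if P else "")
    return out
def proj(p,c):
    m=camera_model(c); q=np.linalg.inv(m["cam_to_world"])@np.append(p,1)
    return m["fx"]*q[0]/q[2]+m["cx"], m["fy"]*q[1]/q[2]+m["cy"]
def crop(name,c,p,r=40,k=7):
    u,v=map(int,proj(p,c)); im=snapshot(c)[max(0,v-r):v+r,max(0,u-r):u+r,::-1]
    print("crop origin",u-r,v-r,"scale",k)
    return cv2.resize(im,None,fx=k,fy=k,interpolation=cv2.INTER_CUBIC)
E
python3 - <<'E'
from h import *
med("bottle",[.511,.168,0]);med("bottle_rib",[.48,.191,.02],tol=.025)
med("cap_shell",[.511,.168,.083]);med("holder",[.523,-.173,0]);med("holder_slot",[.49,-.178,.034])
a=np.hstack([crop("",c,p,28,7) for c,p in (("top",[.511,.168,.05]),("top",[.523,-.173,.02]))])
b=np.hstack([crop("",c,p,28,7) for c,p in (("side",[.511,.168,.05]),("side",[.523,-.173,.02]))])
cv2.imwrite("pics/c1.png",cv2.resize(np.vstack([a,b]),(600,600)))
E
```

```text
bottle top 3 [0.5102, 0.1663, 0.0001] [0.0009 0.0009 0.0015]
bottle side 3 [0.512, 0.1701, -0.0021] [0.0003 0.0025 0.0007]
bottle_rib top 3 [0.4785, 0.1897, 0.02] [0.0016 0.0015 0.0012]
bottle_rib side 3 [0.4799, 0.1907, 0.0162] [0.0015 0.0003 0.0002]
cap_shell top 3 [0.51, 0.1696, 0.083] [0.001  0.0005 0.0018]
cap_shell side 3 [0.5132, 0.1695, 0.0839] [0.001  0.0009 0.0014]
holder top 3 [0.5222, -0.1736, 0.0033] [0.0017 0.0005 0.0008]
holder side 2 [0.524, -0.1762, 0.002] [0.0005 0.0013 0.0014]
holder_slot top 3 [0.4891, -0.1783, 0.0376] [0.0015 0.0012 0.0019]
holder_slot side 3 [0.4893, -0.1737, 0.0351] [0.0008 0.0014 0.0007]
crop origin 204 230 scale 7
crop origin 354 228 scale 7
crop origin 300 287 scale 7
crop origin 282 198 scale 7
```

View pics/c1.png

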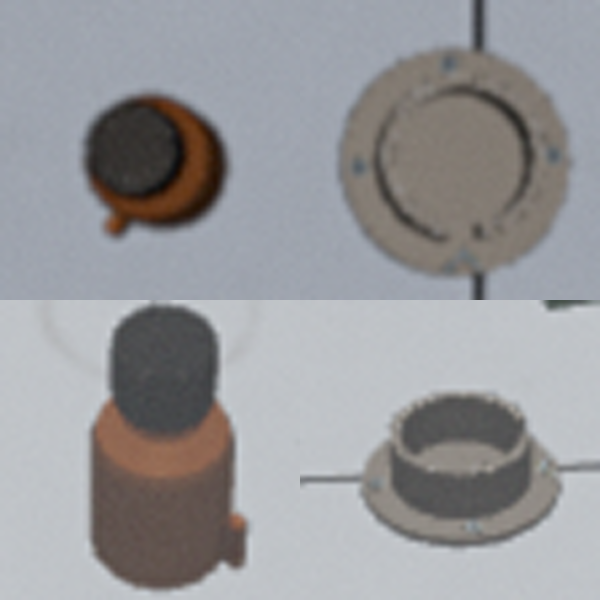

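Request:
step_arm(
  motion=[-42.9, -20, 0, 0, 0, 0, 8.5, -42.9, -20, 0, 0, 0, 0, 8.5, -42.9, -20, 0, 0, 0, 0, 8.5, -42.9, -20, 0, 0, 0, 0, 8.5, -42.9, -20, 0, 0, 0, 0, 8.5, -42.9, -20, 0, 0, 0, 0, 8.5, -42.9, -20, 0, 0, 0, 0, 8.5, -42.9, -20, 0, 0, 0, 0, 8.5, -42.9, -20, 0, 0, 0, 0, 8.5, -42.9, -20, 0, 0, 0, 0, 8.5],
  squeeze=60,
)

```text
time_s: 4.63
tool_pos: [0.4713, 0.2065, 0.2565]
eef_rot: [0.0, 0.164, 0.986, 0.0]
ft_force: [0.2, 0.2, 0.5]
grip_width: 0.0849
grip_force: 0.0
```

Request:
step_arm(
  motion=[-5, -2.2, 6, 0, 0, 0, 8.5, -5, -2.2, 6, 0, 0, 0, 8.5, -5, -2.2, 6, 0, 0, 0, 8.5, -5, -2.2, 6, 0, 0, 0, 8.5, -5, -2.2, 6, 0, 0, 0, 8.5],
)

```text
time_s: 5.05
tool_pos: [0.5103, 0.1718, 0.1971]
eef_rot: [0.0, 0.164, 0.987, 0.0]
ft_force: [-0.2, 0.8, 0.4]
grip_width: 0.0849
grip_force: 0.0
```

```bash
cat >> h.py <<'E'
from scipy.spatial.transform import Rotation as Ro
def delta(target):
    s=manip.observe(); w,x,y,z=s["eef_rot"]; R=Ro.from_quat([x,y,z,w])
    print("t",s["time_s"],"pos",np.round(s["tool_pos"],4),"q",np.round(s["qpos"],3),"ft",np.round(s["ft_force"],1),np.round(s["ft_torque"],2),"grip",round(s["grip_width"],4),round(s["grip_force"],1))
    print("tool x,y deg",np.degrees(np.arctan2(*R.as_matrix()[1::-1,0])),"delta cm",np.round(R.inv().apply(np.array(target)-s["tool_pos"])*100,2))
E
python3 - <<'E'
from h import *
med("cap_shell",[.511,.168,.083],cams=("side",))
med("bottle",[.511,.168,.0],cams=("side",))
delta([.512,.169,.106])
E
```

```text
cap_shell side 3 [0.5121, 0.1682, 0.0833] [0.0006 0.0001 0.0018]
bottle side 2 [0.512, 0.1698, 0.0004] [0.0005 0.0011 0.0001]
t 5.65 pos [0.5103 0.1714 0.1964] q [ 0.106  0.395  1.545  0.     1.202 -1.136] ft [-0.1 -1.2  0.2] [-0.01 -0.03  0.05] grip 0.0849 0.0
tool x,y deg 161.16600830365618 delta cm [-0.24 -0.17  9.04]
```

Request:
step_arm(
  motion=[-0.2, -0.2, 4, 0, 0, 0, 8.5, -0.2, -0.2, 8, 0, 0, 0, 8.5, -0.2, -0.2, 9, 0, 0, 0, 8.5, -0.2, -0.2, 9, 0, 0, 0, 8.5, -0.2, -0.2, 9, 0, 0, 0, 3, -0.2, -0.2, 9, 0, 0, 0, 3, -0.2, -0.2, 9, 0, 0, 0, 3, -0.2, -0.2, 9, 0, 0, 0, 3, -0.2, -0.2, 9, 0, 0, 0, 3, -0.2, -0.2, 9, 0, 0, 0, 3],
  squeeze=60,
)

```text
time_s: 6.48
tool_pos: [0.5123, 0.1687, 0.1077]
eef_rot: [0.001, 0.164, 0.987, 0.0]
ft_force: [0.1, -1.0, 6.5]
grip_width: 0.0362
grip_force: 59.1
```

Request:
step_arm(
  motion=[0, 0, 0, 0, 0, 0, 3, 0, 0, 0, 0, 0, 0, 3],
)

```text
time_s: 6.65
tool_pos: [0.5123, 0.1687, 0.1077]
eef_rot: [0.001, 0.164, 0.987, 0.0]
ft_force: [-0.7, -2.0, 5.7]
grip_width: 0.0364
grip_force: 59.1
```

Request:
step_arm(
  motion=[0, 0, -2, 0, 0, 0, 3, 0, 0, -5, 0, 0, 0, 3, 0, 0, -8, 0, 0, 0, 3, 0, 0, -8, 0, 0, 0, 3],
)

```text
time_s: 6.98
tool_pos: [0.5136, 0.1691, 0.1921]
eef_rot: [0.005, 0.164, 0.987, 0.001]
ft_force: [0.4, -0.7, -1.1]
grip_width: 0.036
grip_force: 61.5
```

Request:
step_arm(
  motion=[-1, -2.7, 0, 0, 0, -0.06, 3, -2, -5.4, 0, 0, 0, -0.12, 3, -3.2, -8.5, 0, 0, 0, -0.2, 3, -4.5, -12, 0, 0, 0, -0.28, 3, -5.8, -15.4, 0, 0, 0, -0.36, 3, -7.1, -18.8, 0, 0, 0, -0.44, 3, -8.4, -22.2, 0, 0, 0, -0.52, 3, -9.6, -25.5, 0, 0, 0, -0.6, 3, -10.7, -28.4, 0, 0, 0, -0.645, 3, -11.5, -30.5, 0, 0, 0, -0.645, 3],
)

```text
time_s: 7.82
tool_pos: [0.5215, -0.1595, 0.1858]
eef_rot: [-0.0, -0.158, 0.987, 0.0]
ft_force: [-0.3, 0.3, -2.6]
grip_width: 0.036
grip_force: 61.5
```

```bash
python3 - <<'E'
from h import *
delta([.5232,-.1745,.19])
E
```

```text
t 7.8167 pos [ 0.5215 -0.1595  0.1858] q [-0.512  0.421  1.536 -0.     1.185 -2.399] ft [-0.3  0.3 -2.6] [-0.05 -0.01 -0.  ] grip 0.036 61.5
tool x,y deg -161.8315455064821 delta cm [ 0.3  -1.48 -0.42]
```

Request:
step_arm(
  motion=[0.3, -1.2, 0, 0, 0, 0, 3, 0.3, -1.2, 0, 0, 0, 0, 3, 0.3, -1.2, 0, 0, 0, 0, 3],
)

```text
time_s: 8.07
tool_pos: [0.5226, -0.1688, 0.1859]
eef_rot: [-0.0, -0.157, 0.988, 0.0]
ft_force: [-0.9, 0.6, -3.0]
grip_width: 0.0362
grip_force: 61.6
```

```bash
python3 - <<'E'
from h import *
delta([.5232,-.1745,.19])
b=[.523,-.173,.079]
med("bottle",b);med("bottle_rib",[.487,-.176,.1],n=4)
med("holder_slot",[.49,-.178,.034],n=4);med("holder",[.523,-.173,0])
a=np.hstack([crop("",c,p,45,6) for c,p in (("top",[.5,-.173,.05]),("side",[.5,-.173,.07]))])
cv2.imwrite("pics/c2.png",cv2.resize(a,(800,400)))
E
```

```text
t 8.0667 pos [ 0.5226 -0.1688  0.1859] q [-0.526  0.429  1.523  0.     1.19  -2.412] ft [-0.9  0.6 -3. ] [ 0.05 -0.01 -0.07] grip 0.0362 61.6
tool x,y deg -161.92291428299984 delta cm [ 0.12 -0.55 -0.41]
bottle top 3 [0.5204, -0.1732, 0.0783] [0.0012 0.0012 0.0004]
bottle side 3 [0.5241, -0.17, 0.0782] [0.0006 0.0009 0.0008]
bottle_rib top 1 [0.4845, -0.1724, 0.0989] [0. 0. 0.]
bottle_rib side 4 [0.4848, -0.1732, 0.0946] [0.002  0.0024 0.0015]
holder_slot top 4 [0.4908, -0.1771, 0.0372] [0.0005 0.0014 0.0005]
holder_slot side 4 [0.489, -0.1756, 0.0359] [0.0012 0.0013 0.0014]
holder top 3 [0.5218, -0.1729, 0.0025] [0.0013 0.0006 0.0015]
holder side 3 [0.523, -0.177, 0.0031] [0.0007 0.0011 0.0004]
crop origin 338 220 scale 6
crop origin 274 165 scale 6
```

View pics/c2.png

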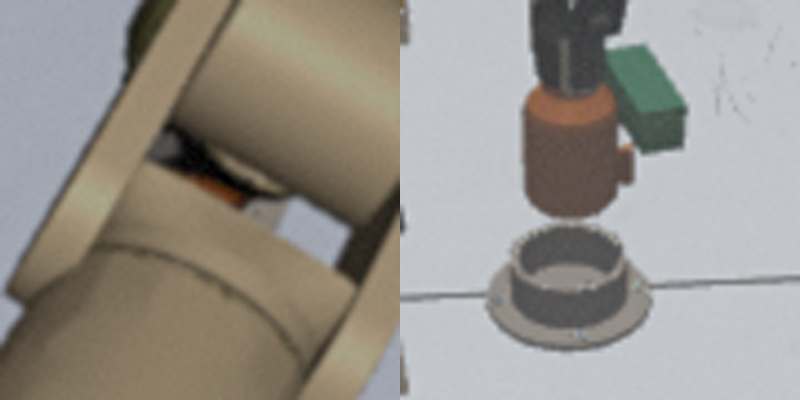

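```bash
cat > ov.py <<'E'
from h import *
def tile(img,c,O,yaws,kind,r=26,k=15):
    P=lambda p:proj(p,c)
    u0,v0=[int(a)-r for a in P(np.array(O)+[0,0,.02])]
    im=cv2.resize(img[v0:v0+2*r,u0:u0+2*r],None,fx=k,fy=k,interpolation=cv2.INTER_CUBIC)
    def poly(p,col): cv2.polylines(im,[np.array([[(a-u0+.5)*k,(b-v0+.5)*k] for a,b in map(P,p)],int)],False,col,1,cv2.LINE_AA)
    circ=lambda R,z:[np.array(O)+[R*np.cos(t),R*np.sin(t),z] for t in np.linspace(0,6.29,60)]
    for R,z in kind[0]: poly(circ(R,z),(0,255,0))
    for y,col in zip(yaws,((0,0,255),(0,255,255),(255,0,0))):
        M=np.array([[np.cos(y),-np.sin(y),0],[np.sin(y),np.cos(y),0],[0,0,1]])
        for l in kind[1]: poly([np.array(O)+M@np.array(q) for q in l],col)
    return im
H=([(.05,.006),(.035,.034),(.0295,.034)],[[(-.0295,s*.006,.034),(-.035,s*.006,.034),(-.035,s*.006,.006)] for s in(-1,1)]+[[(-.036,0,.006),(-.05,0,.006)]])
B=([(.0275,.004),(.0275,.058)],[[(-.0275,-.004,z),(-.0365,-.004,z),(-.0365,.004,z),(-.0275,.004,z)] for z in(.006,.034)])
t,s=cv2.imread("pics/top0.png"),cv2.imread("pics/side0.png")
ho=[.5228,-.175,0];bo=[.5115,.169,0]
a=[tile(t,"top",ho,[.05],H),tile(s,"side",ho,[.05],H),tile(t,"top",bo,[-.59],B),tile(s,"side",bo,[-.59],B)]
cv2.imwrite("pics/ov.png",cv2.resize(np.vstack([np.hstack(a[:2]),np.hstack(a[2:])]),(600,600),interpolation=cv2.INTER_AREA))
E
python3 ov.py; python3 -c "
from h import *
delta([.523,-.175,.19])"
```

```text
t 10.9667 pos [ 0.5228 -0.1693  0.1863] q [-0.526  0.429  1.522  0.     1.19  -2.414] ft [-0.3 -0.1 -2.8] [-0.04 -0.01 -0.01] grip 0.0364 61.6
tool x,y deg -161.88016656488983 delta cm [ 0.16 -0.54 -0.37]
```

View pics/ov.png

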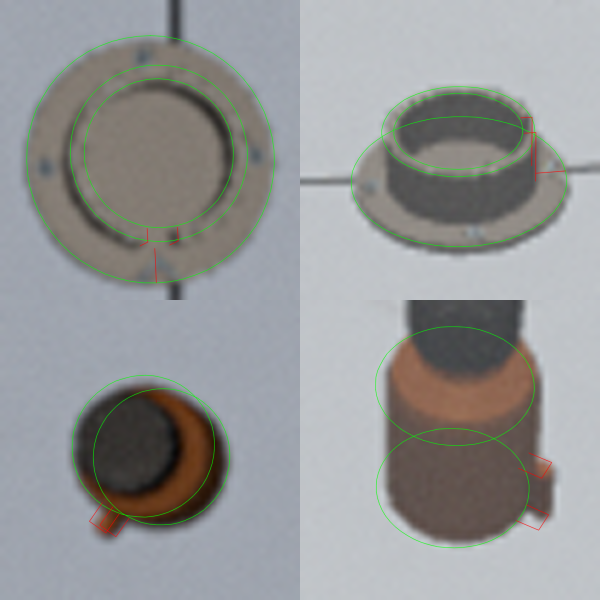

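Request:
step_arm(
  motion=[0.2, -0.5, 0, 0, 0, 0, 3, 0.2, -0.5, 0, 0, 0, 0, 3, 0.2, -0.5, 0, 0, 0, 0, 3],
)

```text
time_s: 11.22
tool_pos: [0.5224, -0.175, 0.1863]
eef_rot: [0.0, -0.157, 0.988, -0.0]
ft_force: [0.4, -0.3, -2.5]
grip_width: 0.0362
grip_force: 61.6
```

```bash
sed -i '/^t,s=/,$d' ov.py; cat > ov2.py <<'E'
from ov import *
from scipy.optimize import minimize
delta([.523,-.175,.19])
im=snapshot("side")[:,:,::-1].copy(); cv2.imwrite("pics/s2.png",im)
# amber silhouette fit: bottle body edges per row
z0=manip.observe()["tool_pos"][2]-.1077
O=[.523,-.175,z0]
hsv=cv2.cvtColor(im,cv2.COLOR_BGR2HSV)
ed=[]
for z in np.arange(.012,.056,.004):
    u,v=proj([O[0],O[1]+.0275,O[2]+z],"side"); v=int(round(v))
    m=(hsv[v,:,1]>90)&((hsv[v,:,0]<15)|(hsv[v,:,0]>170)); m=m.copy(); m[:int(u)-30]=0; m[int(u)+35:]=0
    xs=np.where(m)[0]; ed.append((v,xs.min(),xs.max()) if len(xs) else None)
print(ed)
for z in(.01,.05): # model edges
    print(z,[np.round(proj([O[0]+s*.0275,O[1]+.004,O[2]+z],"side"),1).tolist() for s in(1,-1)])
a=np.hstack([tile(im,"side",O,[.05],B),tile(cv2.imread("pics/side0.png"),"side",[.5228,-.175,0],[.05],H)])
cv2.imwrite("pics/ov2.png",cv2.resize(a,(800,400),interpolation=cv2.INTER_AREA))
E
python3 ov2.py
```

```text
t 11.2167 pos [ 0.5224 -0.175   0.1863] q [-0.536  0.432  1.518 -0.     1.192 -2.422] ft [ 0.4 -0.3 -2.5] [ 0.1   0.   -0.02] grip 0.0362 61.6
tool x,y deg -161.9095327073774 delta cm [-0.06 -0.01 -0.37]
[None, None, None, None, None, None, None, None, None, None, (197, np.int64(323), np.int64(325))]
0.01 [[300.0, 206.3], [321.5, 205.3]]
0.05 [[299.6, 192.9], [321.6, 191.9]]
```

View pics/ov2.png

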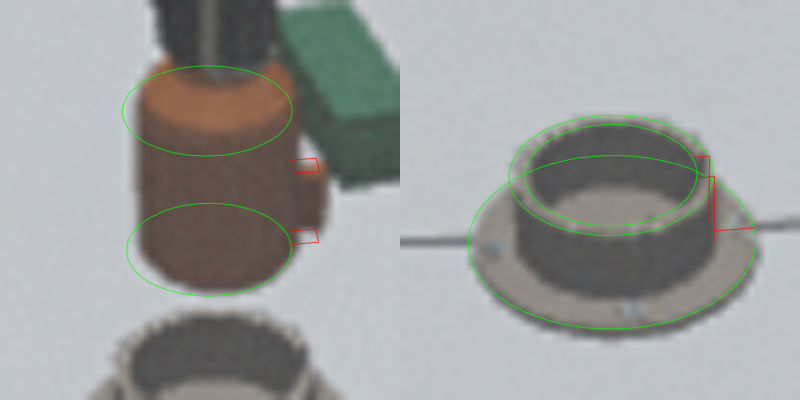

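Request:
step_arm(
  motion=[-0.2, -0.1, 1.5, 0, 0, 0, 3, -0.2, -0.1, 3, 0, 0, 0, 3, -0.2, -0.1, 3.9, 0, 0, 0, 3, -0.2, -0.1, 3.9, 0, 0, 0, 3, -0.2, -0.1, 4.2, 0, 0, 0, 3, -0.2, -0.1, 4.5, 0, 0, 0, 3, -0.2, -0.1, 4.7, 0, 0, 0, 3, -0.2, -0.1, 4.7, 0, 0, 0, 3],
)

```text
time_s: 11.93
tool_pos: [0.5247, -0.175, 0.1393]
eef_rot: [0.0, -0.157, 0.988, -0.0]
ft_force: [-0.7, 0.0, -2.6]
grip_width: 0.0363
grip_force: 61.6
```

```bash
python3 -c "
from h import *
delta([.5245,-.175,.1137])
cv2.imwrite('pics/c3.png',crop('','side',[.52,-.175,.06],28,14))"
```

```text
t 11.9333 pos [ 0.5247 -0.175   0.1393] q [-0.534  0.49   1.563 -0.     1.088 -2.421] ft [-0.7  0.  -2.6] [ 0.01 -0.03  0.05] grip 0.0363 61.6
tool x,y deg -161.8832213386008 delta cm [0.02 0.01 2.56]
crop origin 283 185 scale 14
```

View pics/c3.png

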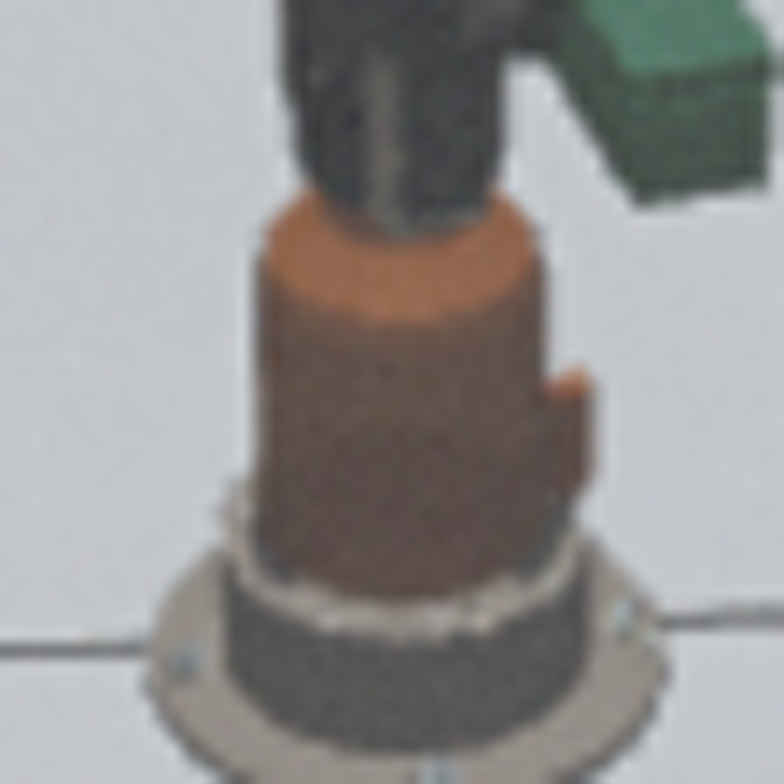

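Request:
step_arm(
  motion=[0, 0, 0.2, 0, 0, 0, 3, 0, 0, 0.4, 0, 0, 0, 3, 0, 0, 0.6, 0, 0, 0, 3, 0, 0, 0.8, 0, 0, 0, 3, 0, 0, 0.8, 0, 0, 0, 3],
)

```text
time_s: 12.4
tool_pos: [0.5245, -0.1749, 0.1308]
eef_rot: [-0.0, -0.157, 0.988, 0.0]
ft_force: [0.5, -0.9, -2.4]
grip_width: 0.0361
grip_force: 61.6
```

Request:
step_arm(
  motion=[0, 0, 0.3, 0, 0, 0, 3, 0, 0, 0.6, 0, 0, 0, 3, 0, 0, 0.9, 0, 0, 0, 3, 0, 0, 1.2, 0, 0, 0, 3, 0, 0, 1.4, 0, 0, 0, 3, 0, 0, 1.6, 0, 0, 0, 3, 0, 0, 1.7, 0, 0, 0, 3, 0, 0, 1.8, 0, 0, 0, 3, 0, 0, 1.8, 0, 0, 0, 3],
)

```text
time_s: 13.15
tool_pos: [0.525, -0.1753, 0.1139]
eef_rot: [0.0, -0.157, 0.988, -0.0]
ft_force: [-1.1, -0.5, 3.4]
grip_width: 0.0362
grip_force: 62.1
```

```bash
python3 -c "
from h import *
delta([.5245,-.175,.1137])
med('bottle',[.523,-.175,.006]);med('bottle_rib',[.486,-.176,.026])"
```

```text
t 13.15 pos [ 0.525  -0.1753  0.1139] q [-0.534  0.524  1.585 -0.     1.032 -2.421] ft [-1.1 -0.5  3.4] [0.1  0.25 0.03] grip 0.0362 62.1
tool x,y deg -161.88197910360364 delta cm [0.03 0.04 0.02]
bottle top 0 None 
bottle side 3 [0.5264, -0.1759, 0.0082] [0.0003 0.0009 0.0014]
bottle_rib top 0 None 
bottle_rib side 3 [0.487, -0.1777, 0.0233] [0.0006 0.0015 0.0012]
```

Request:
step_arm(
  motion=[0, 0, 0.1, 0, 0, 0, 3, 0, 0, 0.1, 0, 0, 0.12, 3, 0, 0, 0.11, 0, 0, 0.24, 3, 0, 0, 0.12, 0, 0, 0.36, 3, 0, 0, 0.12, 0, 0, 0.48, 3, 0, 0, 0.13, 0, 0, 0.6, 3, 0, 0, 0.13, 0, 0, 0.72, 3, 0, 0, 0.14, 0, 0, 0.84, 3, 0, 0, 0.15, 0, 0, 0.96, 3, 0, 0, 0.15, 0, 0, 1.0, 3],
)

```text
time_s: 15.18
tool_pos: [0.5251, -0.1764, 0.1132]
eef_rot: [0.001, 0.338, 0.941, -0.001]
ft_force: [-3.8, -5.2, 10.7]
grip_width: 0.0365
grip_force: 63.2
```

```bash
python3 -c "
from h import *
delta([.5245,-.175,.1137])"
```

```text
t 15.1833 pos [ 0.5251 -0.1764  0.1132] q [-0.535  0.525  1.585 -0.003  1.028 -1.415] ft [-3.8 -5.2 10.7] [-1.07  0.79  0.02] grip 0.0365 63.2
tool x,y deg 140.4951440187143 delta cm [ 0.14  0.07 -0.05]
```

Request:
step_arm(
  motion=[0, 0, 0, 0, 0, 0.1, 3, 0, 0, 0.01, 0, 0, 0.2, 3, 0, 0, 0.02, 0, 0, 0.3, 3, 0, 0, 0.02, 0, 0, 0.4, 3, 0, 0, 0.02, 0, 0, 0.5, 3, 0, 0, 0.03, 0, 0, 0.6, 3, 0, 0, 0.03, 0, 0, 0.6, 3],
)

```text
time_s: 15.77
tool_pos: [0.5247, -0.1767, 0.113]
eef_rot: [0.001, 0.601, 0.8, -0.001]
ft_force: [-5.1, -5.9, 12.6]
grip_width: 0.0361
grip_force: 63.5
```

```bash
python3 -c "
from h import *
delta([.5245,-.175,.1137])"
```

```text
t 15.7667 pos [ 0.5247 -0.1767  0.113 ] q [-0.535  0.525  1.586 -0.003  1.028 -0.816] ft [-5.1 -5.9 12.6] [-1.28  1.32  0.01] grip 0.0361 63.5
tool x,y deg 106.16866816405802 delta cm [ 0.17  0.03 -0.07]
```

Request:
step_arm(
  motion=[0, 0, 0, 0, 0, 0.1, 3, 0, 0, 0, 0, 0, 0.2, 3, 0, 0, 0.01, 0, 0, 0.3, 3, 0, 0, 0.02, 0, 0, 0.4, 3, 0, 0, 0.02, 0, 0, 0.4, 3],
)

```text
time_s: 16.18
tool_pos: [0.5245, -0.1766, 0.1129]
eef_rot: [0.001, 0.747, 0.664, -0.001]
ft_force: [-6.7, -6.3, 14.8]
grip_width: 0.0362
grip_force: 63.7
```

```bash
python3 -c "
from h import *
delta([.5245,-.175,.1137])"
```

```text
t 16.1833 pos [ 0.5245 -0.1766  0.1129] q [-0.535  0.525  1.586 -0.004  1.028 -0.416] ft [-6.7 -6.3 14.8] [-1.19  1.68 -0.01] grip 0.0362 63.7
tool x,y deg 83.25746936249128 delta cm [ 0.16 -0.02 -0.08]
```

Request:
step_arm(
  motion=[0, 0, 0, 0, 0, 0.1, 3, 0, 0, 0, 0, 0, 0.2, 3, 0, 0, 0.01, 0, 0, 0.2, 3],
)

```text
time_s: 16.43
tool_pos: [0.5245, -0.1765, 0.1128]
eef_rot: [0.001, 0.81, 0.586, -0.001]
ft_force: [-7.9, -4.7, 16.3]
grip_width: 0.0364
grip_force: 63.7
```

```bash
python3 -c "
from h import *
delta([.5245,-.175,.1137])"
```

```text
t 16.4333 pos [ 0.5245 -0.1765  0.1128] q [-0.535  0.525  1.586 -0.003  1.028 -0.216] ft [-7.9 -4.7 16.3] [-1.17  1.64 -0.05] grip 0.0364 63.7
tool x,y deg 71.79844419281784 delta cm [ 0.14 -0.04 -0.09]
```

Request:
step_arm(
  motion=[0, 0, 0, 0, 0, 0.1, 3, 0, 0, 0, 0, 0, 0.2, 3, 0, 0, 0.01, 0, 0, 0.2, 3],
)

```text
time_s: 16.68
tool_pos: [0.5242, -0.1771, 0.1127]
eef_rot: [0.002, 0.864, 0.503, -0.002]
ft_force: [-9.0, -10.0, 16.2]
grip_width: 0.0364
grip_force: 63.4
```

```bash
python3 -c "
from h import *
print(manip.observe()['joint_torque'])
delta([.5245,-.175,.1137])"
```

```text
[  5.72801381 -39.25882816 -19.26802754   3.43362093  -1.24097172
   2.10696056]
t 16.6833 pos [ 0.5242 -0.1771  0.1127] q [-0.535  0.525  1.586 -0.006  1.028 -0.017] ft [ -9.  -10.   16.2] [-1.62  2.04  0.77] grip 0.0364 63.4
tool x,y deg 60.453882696438335 delta cm [ 0.2  -0.08 -0.1 ]
```

Request:
step_arm(
  motion=[0, 0, 0, 0, 0, 0.1, 3, 0, 0, 0, 0, 0, 0.2, 3, 0, 0, 0, 0, 0, 0.3, 3, 0, 0, 0, 0, 0, 0.3, 3],
)

```text
time_s: 17.02
tool_pos: [0.5256, -0.1755, 0.1127]
eef_rot: [0.002, 0.93, 0.369, 0.001]
ft_force: [-0.3, 0.3, 11.1]
grip_width: 0.0365
grip_force: 60.1
```

```bash
python3 -c "
from h import *
print(manip.observe()['joint_torque'])
delta([.5245,-.175,.1137])"
```

```text
[ -1.82239551 -40.85057259 -18.60398948   0.49398584  -0.16183185
   2.52514668]
t 17.0167 pos [ 0.5256 -0.1755  0.1127] q [-5.330e-01  5.260e-01  1.586e+00 -1.000e-03  1.027e+00  2.820e-01] ft [-0.3  0.3 11.1] [0.16 0.12 1.2 ] grip 0.0365 60.1
tool x,y deg 43.280922275364176 delta cm [-0.05 -0.11 -0.1 ]
```

Request:
step_arm(
  motion=[0, 0, 0, 0, 0, 0, 3, 0, 0, 0, 0, 0, 0, 3, 0, 0, 0, 0, 0, -0.1, 3, 0, 0, -0.01, 0, 0, -0.2, 3, 0, 0, -0.01, 0, 0, -0.3, 3, 0, 0, -0.02, 0, 0, -0.4, 3, 0, 0, -0.02, 0, 0, -0.5, 3, 0, 0, -0.03, 0, 0, -0.6, 3, 0, 0, -0.03, 0, 0, -0.7, 3, 0, 0, -0.04, 0, 0, -0.8, 3],
)

```text
time_s: 17.85
tool_pos: [0.5245, -0.1748, 0.1127]
eef_rot: [-0.0, 0.71, 0.704, -0.0]
ft_force: [-6.1, 2.0, 14.8]
grip_width: 0.036
grip_force: 60.5
```

Request:
step_arm(
  motion=[0, 0, 0, 0, 0, -0.1, 3, 0, 0, -0.01, 0, 0, -0.2, 3, 0, 0, -0.01, 0, 0, -0.3, 3, 0, 0, -0.02, 0, 0, -0.4, 3, 0, 0, -0.02, 0, 0, -0.5, 3, 0, 0, -0.03, 0, 0, -0.6, 3, 0, 0, -0.03, 0, 0, -0.7, 3, 0, 0, -0.04, 0, 0, -0.8, 3, 0, 0, -0.04, 0, 0, -0.85, 3, 0, 0, -0.04, 0, 0, -0.85, 3],
)

```text
time_s: 18.68
tool_pos: [0.5238, -0.1753, 0.1129]
eef_rot: [-0.001, 0.357, 0.934, -0.001]
ft_force: [-9.5, -0.1, 14.8]
grip_width: 0.0362
grip_force: 61.0
```

```bash
python3 -c "
from h import *
delta([.5245,-.175,.1137])
med('bottle',[.523,-.175,.006],cams=('side',));med('bottle_rib',[.486,-.176,.026],cams=('side',))
cv2.imwrite('pics/c4.png',crop('','side',[.52,-.175,.06],28,14))"
```

```text
t 18.6833 pos [ 0.5238 -0.1753  0.1129] q [-0.534  0.524  1.587 -0.002  1.032 -1.374] ft [-9.5 -0.1 14.8] [-0.11  2.1   0.04] grip 0.0362 61.0
tool x,y deg 138.1516652165321 delta cm [-0.04  0.07 -0.08]
bottle side 3 [0.5262, -0.1754, 0.007] [0.0011 0.0022 0.0004]
bottle_rib side 3 [0.4862, -0.1755, 0.0245] [0.0012 0.0011 0.0011]
crop origin 283 185 scale 14
```

View pics/c4.png

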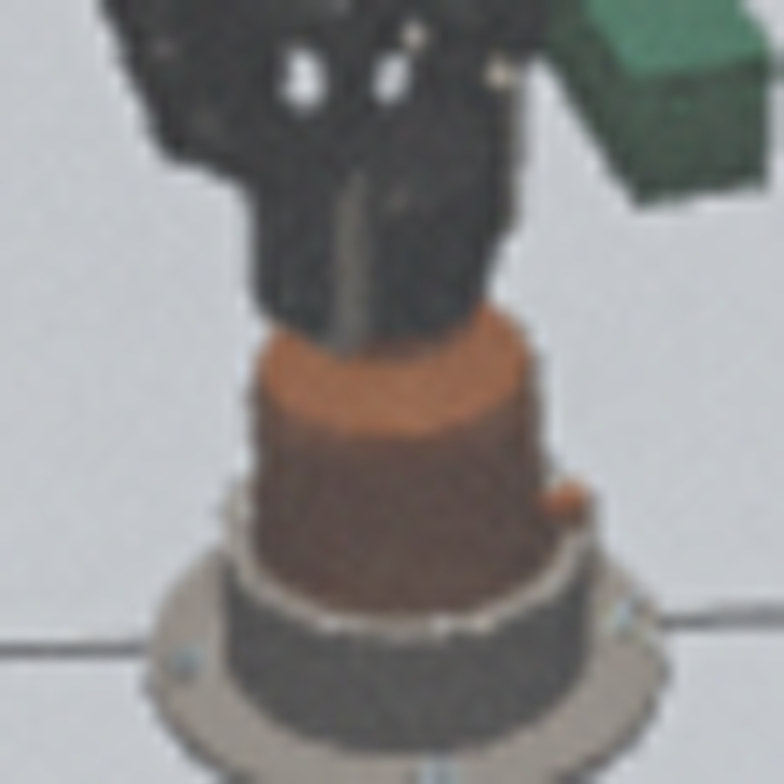

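Request:
step_arm(
  motion=[0, 0, 0, 0, 0, -0.06, 3, 0, 0, 0, 0, 0, -0.12, 3, 0, 0, 0, 0, 0, -0.12, 3, 0, 0, 0, 0, 0, -0.12, 3, 0, 0, 0, 0, 0, -0.12, 3, 0, 0, 0, 0, 0, -0.12, 3, 0, 0, 0, 0, 0, -0.12, 3],
)

```text
time_s: 19.92
tool_pos: [0.5238, -0.1753, 0.1129]
eef_rot: [-0.001, 0.302, 0.953, -0.001]
ft_force: [-9.2, -0.3, 15.5]
grip_width: 0.0366
grip_force: 61.0
```

```bash
python3 -c "
from h import *
delta([.5245,-.175,.1137])
print(job_done())"
```

```text
t 19.9167 pos [ 0.5238 -0.1753  0.1129] q [-0.534  0.524  1.587 -0.002  1.032 -1.491] ft [-9.2 -0.3 15.5] [-0.15  2.13  0.07] grip 0.0366 61.0
tool x,y deg 144.86960134153722 delta cm [-0.04  0.07 -0.08]
the job is handed in; nothing more can be done
None
```

I handed the job in at about 20 s: the bottle is seated with its rib in the slot, and the gripper is still holding the cap at about 61 N. The cap was tightened until the torque rose to about 1.2 N m at the stop, then turned back 1.77 rad at the gripper. I estimate it is unscrewed 1.3 to 1.8 rad, but I couldn't see its angle directly.

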